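# Open out the folding bamboo board

## Robot

A 6-joint arm with a two-finger parallel gripper is mounted at the origin on the work surface. World frame = base frame: x ahead of the robot, y to its left, z up, the work surface at z = 0. Lengths are in mm, angles in rad, forces in N, time in s.
With the tool pointing down it reaches from about 400 to 925 mm from the base axis. Payload 12.5 kg.
Tool frame: the origin (TCP) lies midway between the tips of the shut fingers; the grasp point (between the pads) lies env.grasp_offset behind it (env.grasp_offset is the distance from the TCP to the grasp point, in mm); x points along the fingers, y is the direction in which the jaws open and shut, and the axes are right-handed (so a half turn about x gives the same grasp; the last joint's range is limited). The gripper opens to 95 mm and grips with 3 to 60 N. Pads are 20 mm wide; open, the fingers measure 119 mm over their backs; the gripper's body (75 mm by 180 mm) begins 59 mm behind the grasp point.
Start: joints at [1.109, 0.491, 1.559, -0, 1.092, -0.106], TCP at [217.698, 585.882, 181.461] pointing down, gripper open.
Joint ranges: [-3.1, 3.1], [-0.84, 2.19], [0.05, 2.79], [-1.13, 4.28], [0.06, 2.93], [-2.69, 2.69]. Speed limits (rad/s): [2.22, 2.22, 2.79, 3.14, 3.14, 3.14].

## Interface

Orientations are given as [roll, pitch, yaw] about the fixed x, y, z axes, in that order (R = Rz(yaw) Ry(pitch) Rx(roll)).
In Python, from cell import env gives the robot as it stands.
- The arm moves only by the tool apply_moves, never from a script. Its arguments are lists of equal length, an entry for each row: "offset": the shift along the world's x, y, z in units of 25 mm (1.0 is 25 mm), a list of three; "yaw": the turn about the world's z in units of 6 degrees (1.0 is 6 degrees); "jaw": the closure, from -1 (fully open) to 1 (shut), so that 0 is half open. A call has 1 to 20 rows; each row is the pose to reach, as a shift and turn from the pose measured when the call began; what a row does not reach only later rows make up. A row lasts 1/8 s, in which the tool goes at most 62.5 mm and 10.7 degrees, less where a joint would pass 70% of its speed; a pose out of reach is approached as far as the arm can. A call with a gripper value outside its range is refused whole. The fingers move at their own pace and stop on an object; the grip force is fixed at half the most. Time passes only in rows, so rows that repeat a pose let the fingers close. It gives the time, the measured TCP pose, the force and the opening at its end, in the units of the state.
- env.state(): the state, without advancing time (a new reading comes with each control period).
- env.read_camera(name): name is "side" or "top" or "wrist"; returns a dict with "frame" (480x640x3 uint8, red, green, blue), "fx", "fy", "cx", "cy" (pixels), "xyz" and "rotation" of the camera in the world; the wrist camera has in their place "hand_eye" (4x4, takes a point from camera to tool coordinates, whose origin is the TCP and whose axes are the tool frame's). Camera axes: x right, y down, z forward; pixel columns grow to the right and rows downward; lengths in mm; the calibration is good to about 2 mm. The wrist camera is an equidistant fisheye: a pixel r from the principal point sees the ray r / f radians off the axis. A picture is of the moment at which its call begins: read the wrist's pose just before it. There is no depth.
- env.job_done(): hands the job in, once; it reports no verdict.
The state is a dict: "t": time; "joints": joint angles; "qvel": joint speeds; "tau": joint torques, N m; "eef_pos": TCP position; "tcp_rot": TCP orientation; "ft_force": force on the tool from outside, world axes, zero at the start; "moment": the same for the moment, N m; "opening": opening from 0.0 (shut) to 1.0 (fully open).
Only numpy, scipy, OpenCV 4.12 (cv2) and the standard library are available. Lean on these libraries where they do the work, as an engineer would, in place of code of your own. Each camera call takes 0.05 s, during which the arm holds its last target.

## Task

Open out the folding bamboo cutting board. First push the black salt cellar along the counter, without lifting it or tipping it over, until it stands clear of where the hinged leaf will lie; then push the half-raised leaf over its hinge line with your fingertips and press it gently down, without slamming it, until it lies flat on the counter on the other side. Leave everything else where it stands.

Things in the scene. Friction and masses are not known exactly. Their poses are not given: they have to be found in the camera images.
- board: Folding bamboo cutting board, fixed to the counter. Origin on the counter under the middle of the hinge line; x along the hinge line, y towards the fixed half (the side the leaf starts on), z up. Fixed half: 180 mm along x, 200 mm along y from the hinge line, 14 mm thick. The hinge line lies 14 mm above the counter.
- landing (a point): Middle of the place on the counter where the opened leaf will lie, 75 mm from the hinge line at board y = -75 mm. The opened leaf covers board x -90 to 90 mm, y -150 to 0 mm, up to 14 mm above the counter, level with the fixed half.
- clamp (a point): Top of the yellow plastic spring clamp gripping the fixed half's outer edge; fixed. It spans board x 37 to 63 mm, y 165 to 255 mm, up to 50 mm above the counter. Leave it alone.
- leaf (a joint): Angle of the hinged bamboo leaf (180 x 150 x 14 mm, about 0.28 kg). 0 = folded flat on the fixed half, 1.57 = upright, 3.14 = open, flat on the counter on the other side (its stop). Starts half raised (0.75 to 1.15) over the fixed half. Stiff hinge (0.36 N m friction): the leaf stays at any angle where it is left and must be pushed all the way, about 1 to 5 N at the free edge.
- leaf_edge (a point): Middle of the leaf's free edge, 150 mm from the hinge line, on the face that looks down at the fixed half when folded (the face to push on; it becomes the top when the leaf is open). The plane of this face passes through the hinge line.
- salt_cellar: Black ceramic salt cellar: squat round pot, 72 mm diameter, straight side up to 40 mm, with a lid knob to 60 mm, about 0.28 kg, loose, standing where the leaf will come to lie. Origin at the centre of its underside.
- canister: Empty stainless canister, open top, 100 mm diameter, 140 mm tall. A bystander: leave it where it stands. Origin at the centre of its underside.
- tumbler_a: Frosted glass tumbler, 72 mm diameter at the rim, 100 mm tall, beside the far end of the board. A bystander: leave it where it stands. Origin at the centre of its underside.
- tumbler_b: Second, identical frosted glass tumbler, beyond the clamp side of the board. A bystander: leave it where it stands. Origin at the centre of its underside.
- egg_poacher: Pale grey hard silicone egg poacher cup, 90 mm diameter, 40 mm tall, with two small ears (122 mm over them). A bystander: leave it where it stands. Origin at the centre of its underside.
- spice_jar: Small amber glass jar, 46 mm diameter, 90 mm tall, near the robot's end of the hinge. A bystander: leave it where it stands. Origin at the centre of its underside.
- pepper_mill: Dark wooden pepper mill, 56 mm diameter, 158 mm tall. A bystander: leave it where it stands. Origin at the centre of its underside.
Things that resemble listed ones, but are neither listed nor needed, are in the scene too. What is shaped like the salt_cellar but blue or yellow is not meant.

How it is judged:
By the outcome, as a careful person would: the job done as asked, in the order asked, and still so for the second after the job is handed in, with the robot touching nothing.
It also fails if it takes over 58 s, if anything falls off the work surface, if the arm or the gripper's body presses on something with over 40 N, if the wrist force passes 120 N, or if a joint passes its speed limit or range.

## Working session

There is one attempt and no reset: what is moved stays moved. The work goes in short steps, Python scripts to look and compute and a tool call to move; the robot and the scene stay as the last step left them, time stands still between calls to the robot, and variables do not carry over. Pictures are saved under pics/ and viewed, and the job is handed in when it is done.

Besides the shell and the picture viewer there is one more tool, called after "Call:" in YAML: its name, and indented under it one key for each argument. apply_moves: Moves the arm, as the interface text tells. Its arguments: {"type":"object","properties":{"offset":{"type":"array"},"yaw":{"type":"array"},"jaw":{"type":"array"}},"required":["offset","yaw","jaw"]}

```bash
ls; mkdir -p pics
python3 - <<'E'
from cell import env
import cv2
print(env.state(), env.grasp_offset)
for n in ["side","top","wrist"]:
    c=env.read_camera(n); cv2.imwrite(f"pics/{n}0.png",c["frame"][:,:,::-1])
    print(n,{k:v for k,v in c.items() if k!="frame"})
E
```

```text
pics
{'t': 0.0, 'joints': array([ 1.10940875e+00,  4.91541955e-01,  1.55945411e+00,  1.82285868e-05,
        1.09169952e+00, -1.05642503e-01]), 'qvel': array([ 9.24323868e-04, -1.59473558e-03,  2.32957274e-05,  1.59373136e-03,
        1.11727129e-04, -4.10338206e-04]), 'tau': array([-1.38920070e-03, -6.12641287e+01, -2.58198363e+01,  6.91285031e-02,
        4.81819664e-02, -9.46741216e-05]), 'eef_pos': array([217.55306491, 585.6131082 , 180.87110259]), 'tcp_rot': array([-1.69109606,  1.56969328, -2.04684954]), 'ft_force': array([ 0.2457407 , -0.55848874,  0.82112828]), 'moment': array([-0.00383162, -0.07590255,  0.0095811 ]), 'opening': 1.0009625618494906} 18.8
side {'fx': 528.5322097028167, 'fy': 528.5322097028167, 'cx': 326.93291775947904, 'cy': 235.93146851302282, 'xyz': array([ 336.01963932, -828.64023287,  669.20512835]), 'rotation': array([-2.16455739,  0.01019953, -0.19931341])}
top {'fx': 532.8547025967439, 'fy': 532.8547025967439, 'cx': 311.2806168626066, 'cy': 245.47394767289396, 'xyz': array([ 288.63184298,   66.16612166, 1076.35538379]), 'rotation': array([-2.89643556, -0.0052918 , -1.49630967])}
wrist {'fx': 371.64829954431775, 'fy': 371.64829954431775, 'cx': 318.4361715162697, 'cy': 238.78470278103813, 'hand_eye': array([[ 1.81015002e-04, -2.96512807e-01,  9.55028860e-01,
        -2.03373437e+02],
       [ 9.99999937e-01,  3.46026271e-04, -8.21061787e-05,
         8.60821354e-02],
       [-3.06119541e-04,  9.55028814e-01,  2.96512851e-01,
        -8.27826457e+01],
       [ 0.00000000e+00,  0.00000000e+00,  0.00000000e+00,
         1.00000000e+00]])}
```

View pics/side0.png

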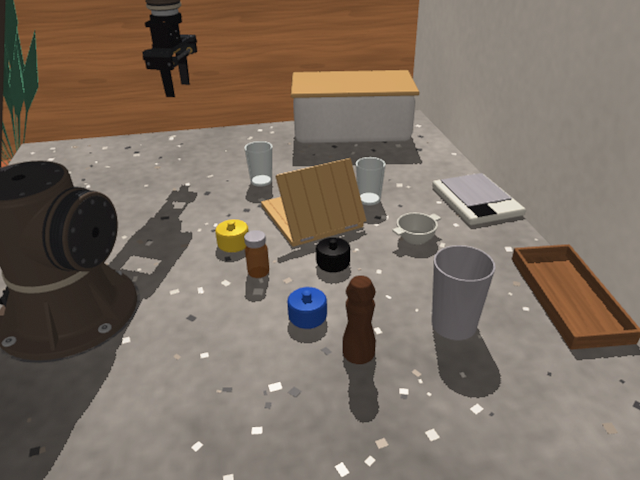

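View pics/top0.png

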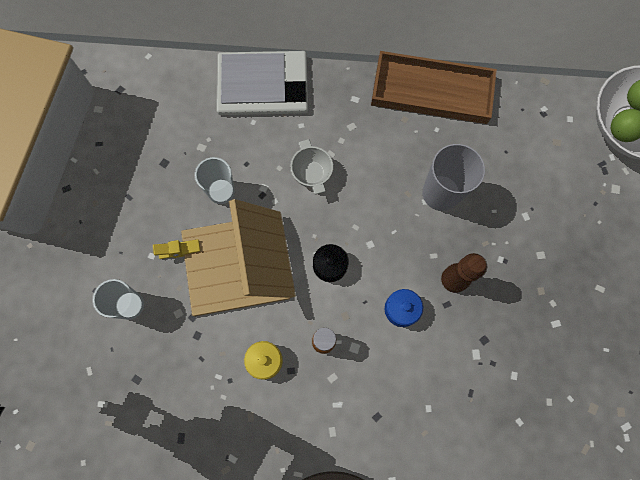

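View pics/wrist0.png

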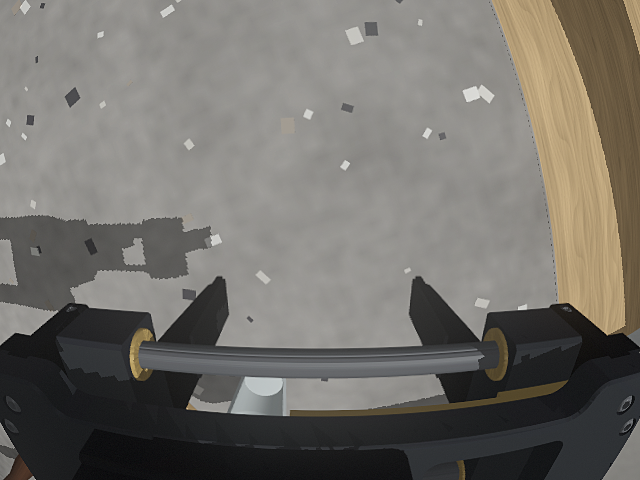

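```bash
cat > h.py <<'E'
import numpy as np, cv2
from scipy.spatial.transform import Rotation as R
def cam(c):
    return R.from_euler('xyz',c['rotation']).as_matrix(), np.array(c['xyz'])
def ray(c,u,v):
    M,p=cam(c); d=M@np.array([(u-c['cx'])/c['fx'],(v-c['cy'])/c['fy'],1]); return p,d
def onz(c,u,v,z):
    p,d=ray(c,u,v); return p+d*(z-p[2])/d[2]
def proj(c,X):
    M,p=cam(c); q=(np.atleast_2d(X)-p)@M; return np.c_[c['fx']*q[:,0]/q[:,2]+c['cx'],c['fy']*q[:,1]/q[:,2]+c['cy']]
E
python3 - <<'E'
from cell import env
from h import *
t=env.read_camera('top');s=env.read_camera('side')
import pickle;pickle.dump((t,s),open('c0.pkl','wb'))
for nm,u,v,z in [('cellar knob',330,262,60),('blue',404,303,55),('yellow',264,358,55),('jar top',324,339,90),('canister rim',458,168,140),('mill top',474,265,158),('poacher rim',312,166,40),('tumA rim',212,174,100),('tumB rim',112,298,100),('clamp',178,248,40)]:
    print(nm,onz(t,u,v,z).round())
for nm,c,u0,v0,w,h in [('top',t,145,185,220,165),('side',s,220,130,200,150)]:
    cv2.imwrite(f'pics/{nm}_crop.png',cv2.resize(c['frame'][v0:v0+h,u0:u0+w,::-1],None,fx=3.6 if nm=='top' else 4,fy=3.6 if nm=='top' else 4,interpolation=cv2.INTER_CUBIC))
E
```

```text
cellar knob [512.  41.  60.]
blue [ 444. -107.   55.]
yellow [320. 152.  55.]
jar top [361.  43.  90.]
canister rim [ 693. -186.  140.]
mill top [ 504. -210.  158.]
poacher rim [718.  91.  40.]
tumA rim [661. 283. 100.]
tumB rim [406. 437. 100.]
clamp [522. 345.  40.]
```

View pics/top_crop.png

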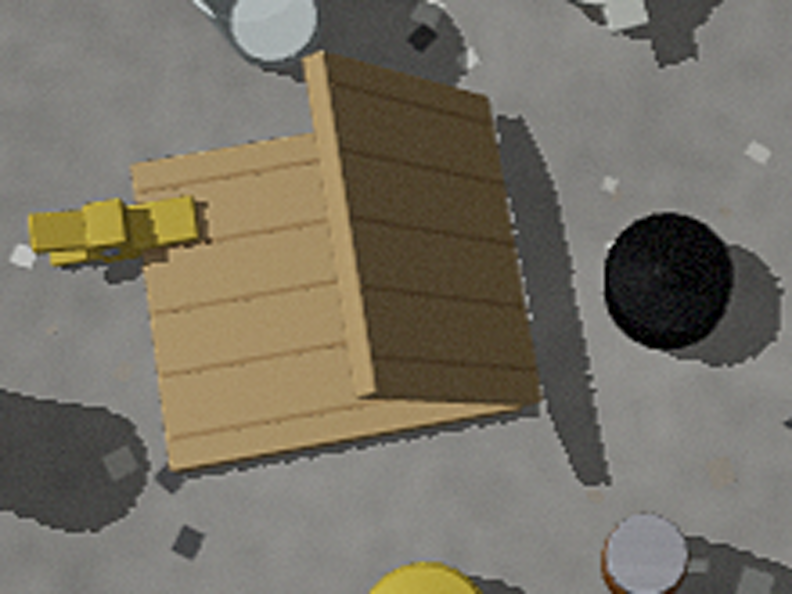

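View pics/side_crop.png

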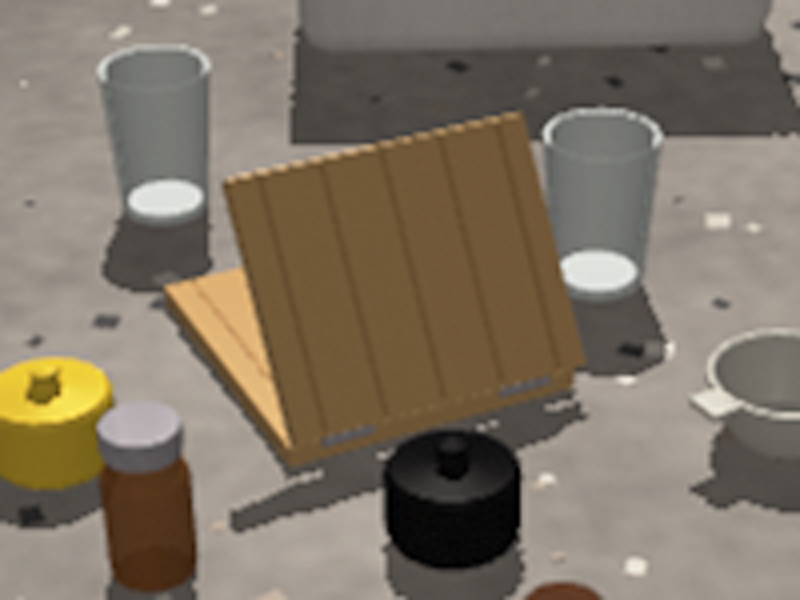

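```bash
cat > fit.py <<'E'
import pickle
from h import *
from scipy.optimize import least_squares
t,s=pickle.load(open('c0.pkl','rb'))
T=lambda a,b:(145+a/3.6,185+b/3.6); S=lambda a,b:(220+a/4,130+b/4)
def F(x,y,z): return lambda th:(x,y,z)
def P(x,r,o): return lambda th:(x,r*np.cos(th)-o*np.sin(th),14+r*np.sin(th)+o*np.cos(th))
obs=[(t,T(131,165),F(90,200,14)),(t,T(170,470),F(-90,200,14)),(t,T(303,58),P(90,150,0)),(t,T(358,396),P(-90,150,0)),(t,T(327,52),P(90,150,14)),(t,T(374,394),P(-90,150,14)),(t,T(488,97),P(90,0,14)),(t,T(540,404),P(-90,0,14)),
(s,S(227,185),P(-90,150,14)),(s,S(522,118),P(90,150,14)),(s,S(165,287),F(-90,200,14)),(s,S(583,360),P(90,0,14))]
def w(p,q):
    c,n=np.cos(p[2]),np.sin(p[2]); return np.array([p[0]+c*q[0]-n*q[1],p[1]+n*q[0]+c*q[1],q[2]])
def res(p): return np.concatenate([(proj(c,w(p,f(p[3])))[0]-uv) for c,uv,f in obs])
r=least_squares(res,[540,150,0.15,1.0],loss='soft_l1')
p=r.x
if __name__=='__main__':
    print(p.round(3)); print(res(p).reshape(-1,2).round(1))
    # cellar: circle outline top(z=40)
    for n,c,z in [('top',t,40)]:
        print('cellar',onz(t,*T(668,281),35), onz(s,*S(453,460),60))
    def tob(X):
        c,n=np.cos(p[2]),np.sin(p[2]); d=np.array(X)-p[:2]; return np.array([c*d[0]+n*d[1],-n*d[0]+c*d[1]]).round(0)
    for n,X in dict(cellar=onz(t,*T(668,281),35)[:2],jar=[361,43],poacher=[718,91],canister=[693,-186],mill=[504,-210],blue=[444,-107],ta=[661,283],tb=[406,437],yellow=[320,152],clamp=[522,345]).items(): print(n,tob(X))
    print('edge',w(p,P(0,150,0)(p[3])),'landing',w(p,(0,-75,0)))
E
python3 fit.py
```

```text
[5.28621e+02 1.35452e+02 2.53000e-01 1.00300e+00]
[[-0.6 -0.5]
 [-0.6  0.7]
 [ 0.1 -0.2]
 [-0.8  1.2]
 [-0.8 -0.9]
 [ 0.9 -0.1]
 [ 1.2  0.1]
 [ 1.6 -0.2]
 [-0.4 -1.2]
 [ 0.5 -1.3]
 [-0.9 -0.1]
 [ 1.1  2.7]]
cellar [515.65827351  38.95411372  35.        ] [514.58502209  22.65685333  60.        ]
cellar [-37. -90.]
jar [-185.  -48.]
poacher [172. -90.]
canister [  79. -352.]
mill [-110. -328.]
blue [-143. -214.]
ta [165. 110.]
tb [-43. 323.]
yellow [-198.   68.]
clamp [ 46. 205.]
edge [508.45802237 213.54444429 140.47145087] landing [547.37025287  62.83339116   0.        ]
```

Run:
```python
from fit import *
from cell import env
st=env.state(); M=R.from_euler('xyz',st['tcp_rot']).as_matrix(); print(M.round(3)); e=st['eef_pos']; print(e, st['t'])
b=np.array([np.cos(p[2]),np.sin(p[2])])
ang=np.degrees(np.arctan2(M[1,1],M[0,1])); print('jaw ang',ang,'board',np.degrees(p[2]))
print('cellar knob side',onz(s,*S(453,438),60),'base side', onz(s,*S(453,565),0))
for q in [(-35,-46),(-35,-175)]: print(q,w(p,(*q,0)), (w(p,(*q,0))-e)/25)
ti=t['frame'].copy();si=s['frame'].copy()
for c,im in((t,ti),(s,si)):
    for poly in ([(x,y,0) for x,y in((-90,-150),(90,-150),(90,0),(-90,0))],[P(x,r,o)(p[3]) for x,r,o in((-90,150,0),(90,150,0),(90,0,14),(-90,0,14))]):
        cv2.polylines(im,[np.int32(proj(c,np.array([w(p,q) for q in poly])).round())],True,(255,0,0))
    a=np.linspace(0,6.28,40)
    for z in (0,40): cv2.polylines(im,[np.int32(proj(c,np.c_[514+36*np.cos(a),38+36*np.sin(a),0*a+z]))],True,(0,255,0))
cv2.imwrite('pics/ov.png',np.vstack([cv2.resize(ti[150:350,130:480,::-1],(525,300)),cv2.resize(si[130:330,200:550,::-1],(525,300))]))
```

```text
[[-0.     0.348  0.937]
 [-0.     0.937 -0.348]
 [-1.    -0.    -0.   ]]
[217.61740105 585.777992   181.18121654] 0.25
jaw ang 69.6148303184693 board 14.477085886615528
cellar knob side [518.64547879  41.7805022   60.        ] base side [512.60713819  14.35624997   0.        ]
(-35, -46) [506.23179241  82.16282651   0.        ] [ 11.54457565 -20.14460662  -7.24724866]
(-35, -175) [538.48086308 -42.74112635   0.        ] [ 12.83453848 -25.14076473  -7.24724866]
```

View pics/ov.png

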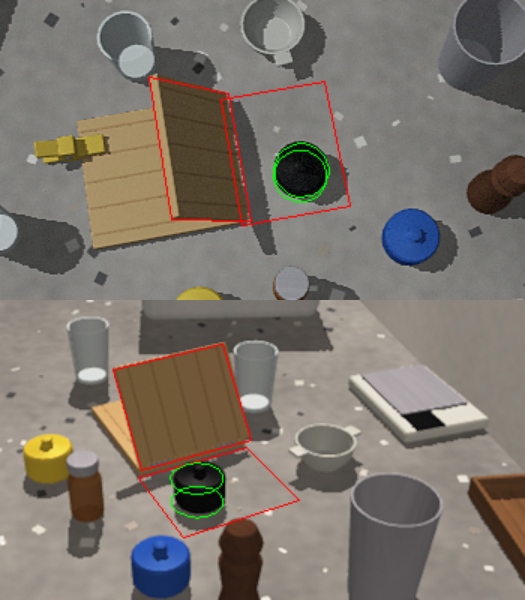

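Call:
apply_moves:
  offset:
    - [0,0,1]
    - [0.5,-1,2]
    - [1.5,-3,2.5]
    - [2.5,-5,2.5]
    - [3.5,-7,2.5]
    - [4.5,-9,2.5]
    - [5.5,-11,2.5]
    - [6.5,-13,2.5]
    - [8,-15,2.5]
    - [9.5,-17,2.5]
    - [10.5,-19,2.5]
    - [11.39,-20.02,2.5]
    - [11.39,-20.02,2.5]
    - [11.39,-20.02,2.5]
  yaw: [0,-1,-2,-3,-4,-5,-6,-7,-8,-9,-9.18,-9.18,-9.18,-9.18]
  jaw: [0.16,0.16,0.16,0.16,0.16,0.16,0.16,0.16,0.16,0.16,0.16,0.16,0.16,0.16]

```text
t: 2.0
eef_pos: [501.9, 85.6, 243.6]
tcp_rot: [-1.882, 1.57, 3.084]
ft_force: [-0.2, 0.5, 0.0]
opening: 0.419
```

Call:
apply_moves:
  offset:
    - [0,0,-2]
    - [0,0,-4]
    - [0,0,-6]
    - [0,0,-6.5]
    - [0,0,-6.5]
  yaw: [0,0,0,0,0]
  jaw: [0.16,0.16,0.16,0.16,0.16]

```text
t: 2.62
eef_pos: [501.9, 86.2, 81.5]
tcp_rot: [-1.881, 1.569, 3.086]
ft_force: [0.2, 0.1, 0.9]
opening: 0.416
```

Run:
```python
from cell import env
from h import *
st=env.state(); M=R.from_euler('xyz',st['tcp_rot']).as_matrix(); print(st['eef_pos'],np.degrees(np.arctan2(M[1,1],M[0,1])),st['ft_force'])
a=env.read_camera('side')['frame'];b=env.read_camera('wrist')['frame']
cv2.imwrite('pics/d1.png',np.hstack([cv2.resize(a[120:340,180:460,::-1],(400,314)),cv2.resize(b[:,:,::-1],(400,300))[:300].copy() if 0 else cv2.resize(b[:,:,::-1],(400,314))]))
```

```text
[501.90797983  86.22018854  81.53321249] 14.582279746445682 [0.24050447 0.05201172 0.93814658]
```

View pics/d1.png

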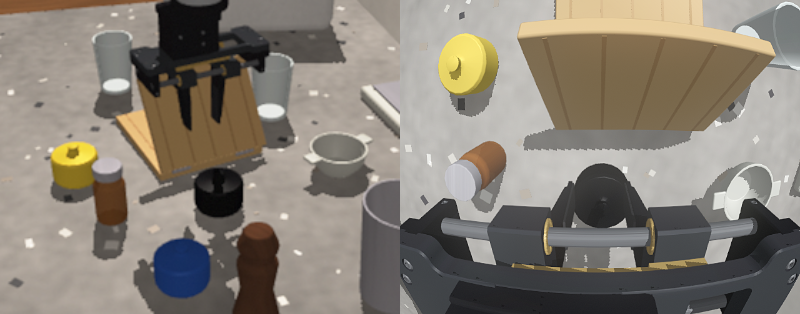

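Call:
apply_moves:
  offset:
    - [0,0,-1]
    - [0,0,-2]
    - [0,0,-2.5]
    - [0,0,-2.68]
    - [0,0,-2.68]
    - [0,0,-2.68]
  yaw: [0,0,0,0,0,0]
  jaw: [0.16,0.16,0.16,0.16,0.16,0.16]

```text
t: 3.48
eef_pos: [503.2, 86.0, 16.4]
tcp_rot: [1.403, 1.568, 0.087]
ft_force: [0.4, -0.2, 1.1]
opening: 0.418
```

Call:
apply_moves:
  offset:
    - [0.07,-0.27,0]
    - [0.14,-0.54,0]
    - [0.22,-0.85,0]
    - [0.3,-1.16,0]
    - [0.38,-1.47,0]
    - [0.46,-1.78,0]
    - [0.54,-2.09,0]
    - [0.62,-2.4,0]
    - [0.7,-2.71,0]
    - [0.78,-3.02,0]
    - [0.86,-3.33,0]
    - [0.94,-3.64,0]
    - [1.02,-3.95,0]
    - [1.1,-4.26,0]
    - [1.18,-4.57,0]
    - [1.25,-4.84,0]
    - [1.3,-5.03,0]
    - [1.33,-5.15,0]
    - [1.33,-5.15,0]
  yaw: [0,0,0,0,0,0,0,0,0,0,0,0,0,0,0,0,0,0,0]
  jaw: [0.16,0.16,0.16,0.16,0.16,0.16,0.16,0.16,0.16,0.16,0.16,0.16,0.16,0.16,0.16,0.16,0.16,0.16,0.16]

```text
t: 5.85
eef_pos: [536.4, -42.8, 16.4]
tcp_rot: [1.4, 1.568, 0.083]
ft_force: [0.6, 0.5, -0.0]
opening: 0.417
```

Run:
```python
from cell import env
from h import *
st=env.state(); print(st['eef_pos'])
a=env.read_camera('side')['frame'];b=env.read_camera('wrist')['frame']
cv2.imwrite('pics/d2.png',np.hstack([cv2.resize(a[120:340,180:460,::-1],(400,314)),cv2.resize(b[:,:,::-1],(400,314))]))
```

```text
[536.42761105 -42.84739104  16.3986237 ]
```

View pics/d2.png

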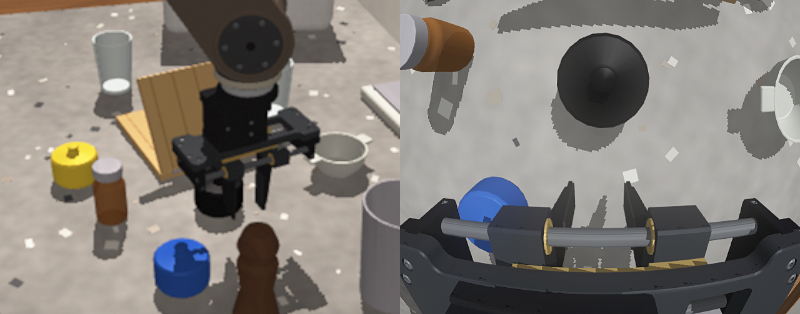

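Run:
```python
from cell import env
from h import *
import pickle
st=env.state(); print(st['eef_pos'],st['t'],st['ft_force'])
s=env.read_camera('side');t=env.read_camera('top');pickle.dump((t,s),open('c1.pkl','wb'))
print(proj(s,st['eef_pos']),proj(t,st['eef_pos']))
cv2.imwrite('pics/s3.png',cv2.resize(s['frame'][150:330,230:470,::-1],None,fx=3.3,fy=3.3))
cv2.imwrite('pics/t3.png',cv2.resize(t['frame'][130:350,130:480,::-1],None,fx=2.2,fy=2.2))
```

```text
[536.35992838 -42.59859277  16.41346525] 5.95 [-0.2790426   0.16240685  0.00422051]
[[351.10240009 280.5135452 ]] [[370.74323085 258.03152973]]
```

View pics/s3.png

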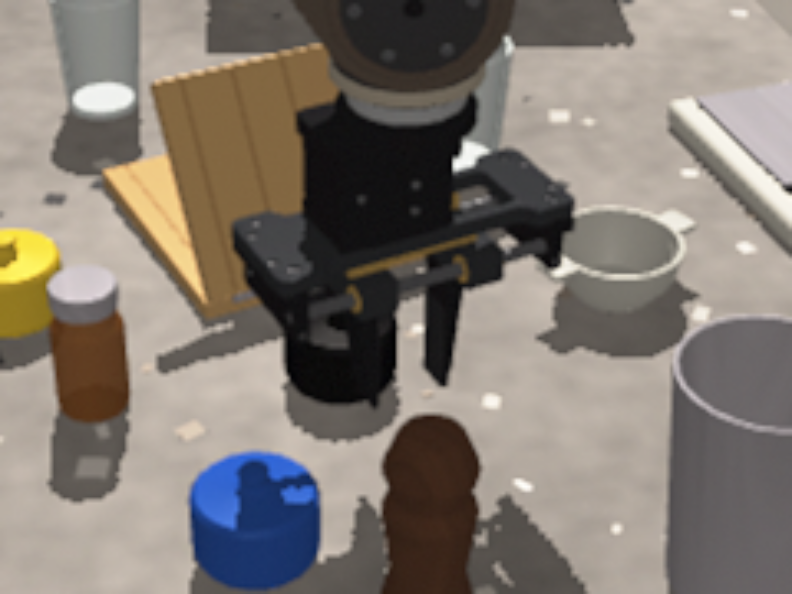

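View pics/t3.png

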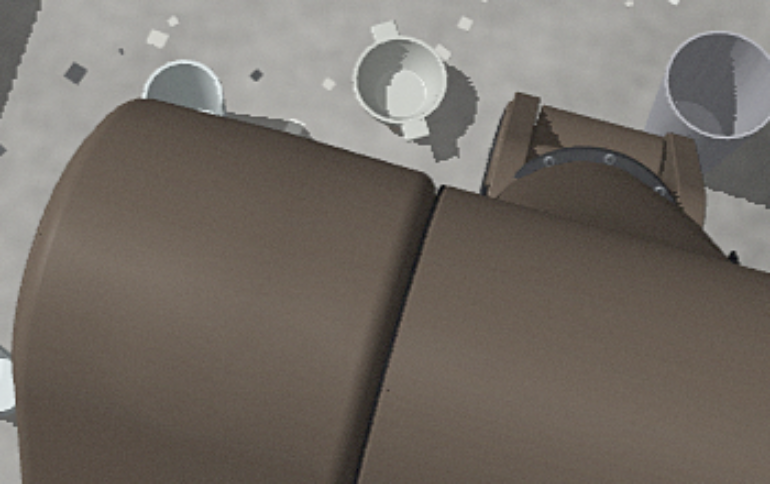

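Run:
```python
from h import *
import pickle
t,s=pickle.load(open('c1.pkl','rb'))
print('d1',proj(s,[501.9,86.2,81.5]),'seen 322.8,207.5')
for z in (16,36,60): print(z,proj(s,[536.4,-42.7,z]))
print('seen',230+407/3.3,150+395/3.3)
print('pot now',onz(s,230+341/3.3,150+398/3.3,0),'before',onz(s,220+453/4,130+565/4,0))
t0,s0=pickle.load(open('c0.pkl','rb'))
cv2.imwrite('pics/cmp.png',np.vstack([cv2.resize(x['frame'][200:310,270:400,::-1],None,fx=2.7,fy=2.7) for x in (s0,s)]))
```

```text
d1 [[320.90251135 220.14659203]] seen 322.8,207.5
16 [[351.13119466 280.7074278 ]]
36 [[351.2900971  272.65228136]]
60 [[351.48541823 262.75098438]]
seen 353.33333333333337 269.6969696969697
pot now [513.22367381  16.43256433   0.        ] before [512.60713819  14.35624997   0.        ]
```

View pics/cmp.png

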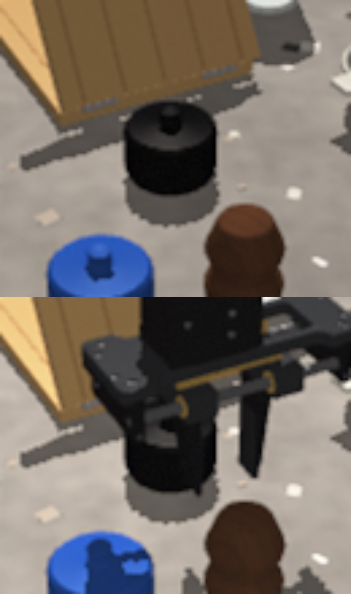

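Call:
apply_moves:
  offset:
    - [0,0,2]
    - [0,0,4]
    - [-0.5,1.5,4]
    - [-1,3.5,4]
    - [-1.33,5.15,4]
    - [-1.33,5.15,4]
    - [-1.33,5.15,4]
    - [-1.33,5.15,4]
  yaw: [0,0,0,0,0,0,0,0]
  jaw: [0.6,0.6,0.6,0.6,0.6,0.6,0.6,0.6]

```text
t: 7.05
eef_pos: [503.4, 85.3, 116.3]
tcp_rot: [1.383, 1.568, 0.065]
ft_force: [-0.9, -1.1, 0.5]
opening: 0.198
```

```bash
cat > look.py <<'E'
import sys
from cell import env
from h import *
n=sys.argv[1]
st=env.state(); e=st['eef_pos'];print(e,st['opening'])
s=env.read_camera('side')
print('tcp in crop',(proj(s,e)[0]-(260,150))*4)
cv2.imwrite(f'pics/{n}.png',cv2.resize(s['frame'][150:300,260:440,::-1],None,fx=4,fy=4,interpolation=cv2.INTER_CUBIC))
E
python3 look.py s4
```

```text
[503.35498432  85.33577656 116.33187254] 0.19836496022283567
tcp in crop [245.59649    223.46295949]
```

View pics/s4.png

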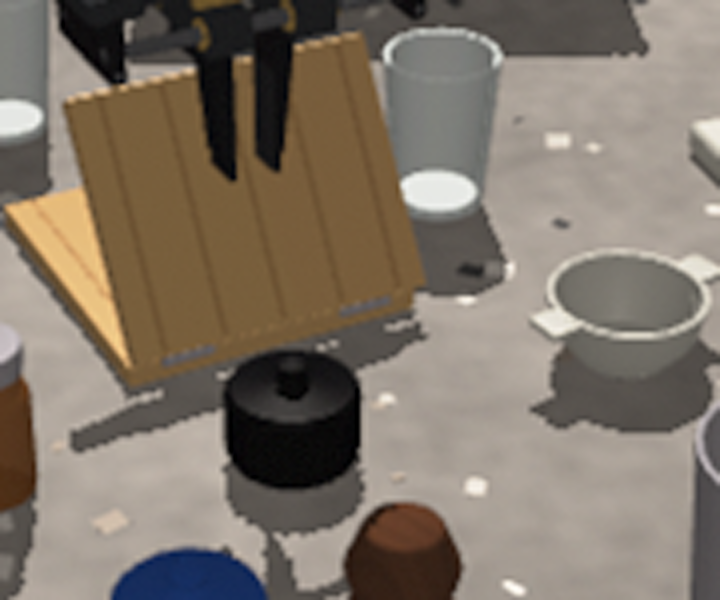

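Call:
apply_moves:
  offset:
    - [0,0,-1]
    - [0,0,-2.5]
    - [0,0,-4]
    - [0,0,-4.25]
    - [0,0,-4.25]
    - [0,0,-4.25]
  yaw: [0,0,0,0,0,0]
  jaw: [0.6,0.6,0.6,0.6,0.6,0.6]

```text
t: 7.85
eef_pos: [504.1, 85.2, 11.3]
tcp_rot: [1.378, 1.566, 0.059]
ft_force: [-0.1, -0.9, 1.3]
opening: 0.2
```

```bash
python3 look.py s5
python3 - <<'E'
from cell import env
import cv2
cv2.imwrite('pics/w5.png',env.read_camera('wrist')['frame'][:,:,::-1])
E
```

```text
[504.09192275  85.18767172  11.3316261 ] 0.20004116748921796
tcp in crop [250.12432209 391.30579554]
```

View pics/s5.png

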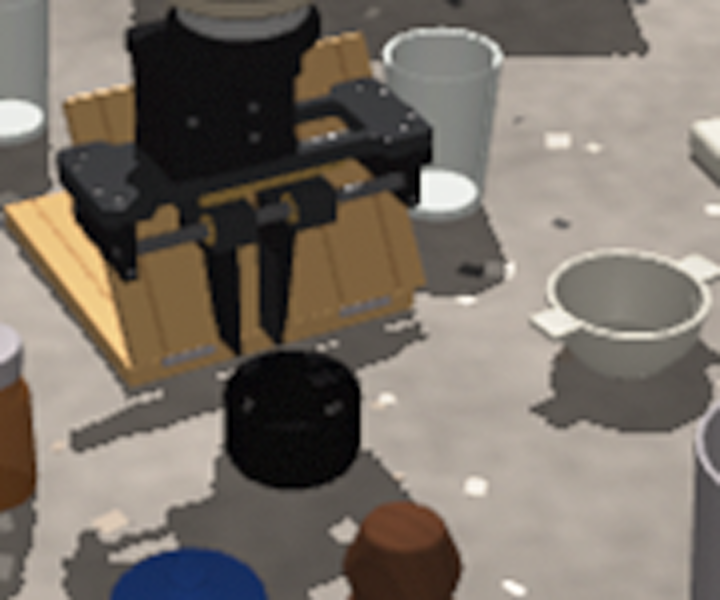

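View pics/w5.png

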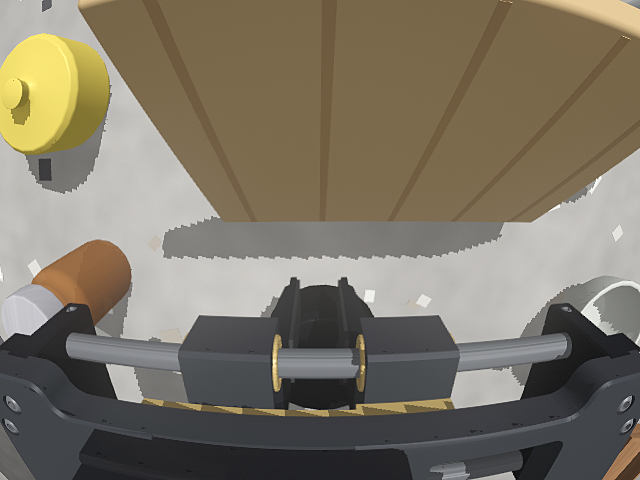

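Call:
apply_moves:
  offset:
    - [0,0,-0.2]
    - [0,0,-0.4]
    - [0,0,-0.6]
    - [0,0,-0.6]
  yaw: [0,0,0,0]
  jaw: [0.6,0.6,0.6,0.6]

```text
t: 8.45
eef_pos: [503.7, 85.4, -4.3]
tcp_rot: [1.401, 1.567, 0.083]
ft_force: [-0.4, 1.1, -0.1]
opening: 0.201
```

Call:
apply_moves:
  offset:
    - [0,0,-0.15]
    - [0,0,-0.3]
    - [0,0,-0.45]
    - [0,0,-0.45]
  yaw: [0,0,0,0]
  jaw: [0.6,0.6,0.6,0.6]

```text
t: 8.95
eef_pos: [503.6, 85.4, -15.9]
tcp_rot: [1.399, 1.568, 0.081]
ft_force: [-0.0, 1.4, -0.3]
opening: 0.203
```

```bash
python3 look.py s6
```

```text
[503.58030188  85.38698252 -15.88036789] 0.20331168966471472
tcp in crop [249.87520455 431.92360372]
```

View pics/s6.png

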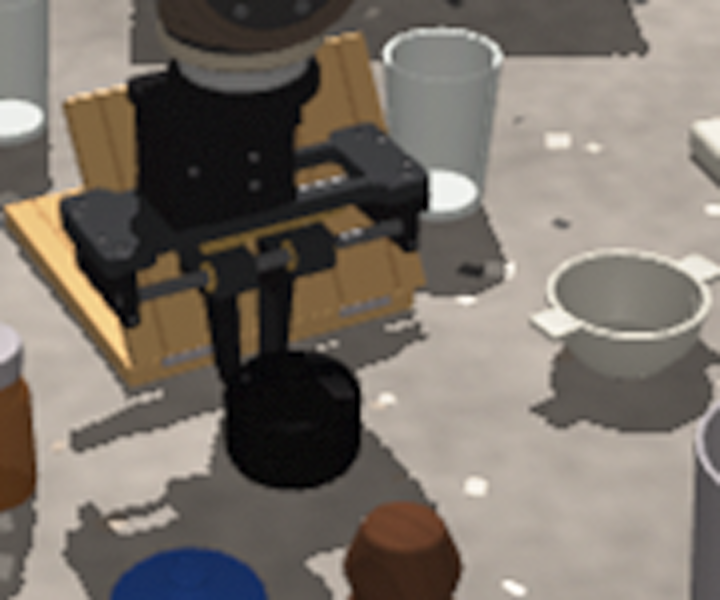

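Call:
apply_moves:
  offset:
    - [0.07,-0.27,0]
    - [0.14,-0.54,0]
    - [0.22,-0.85,0]
    - [0.3,-1.16,0]
    - [0.38,-1.47,0]
    - [0.46,-1.78,0]
    - [0.54,-2.09,0]
    - [0.6,-2.32,0]
    - [0.62,-2.4,0]
  yaw: [0,0,0,0,0,0,0,0,0]
  jaw: [0.6,0.6,0.6,0.6,0.6,0.6,0.6,0.6,0.6]

```text
t: 10.12
eef_pos: [519.1, 25.0, -15.8]
tcp_rot: [1.398, 1.568, 0.08]
ft_force: [0.3, 2.9, -0.8]
opening: 0.2
```

```bash
python3 look.py s7
python3 - <<'E'
from cell import env
import cv2
a=cv2.imread('pics/s7.png');b=cv2.resize(env.read_camera('wrist')['frame'][:,:,::-1],(400,300))
cv2.imwrite('pics/c7.png',cv2.hconcat([cv2.resize(a,(360,300)),b]))
E
```

```text
[519.08019222  24.99240518 -15.82927887] 0.19969920242247025
tcp in crop [300.98219622 495.11440415]
```

View pics/c7.png

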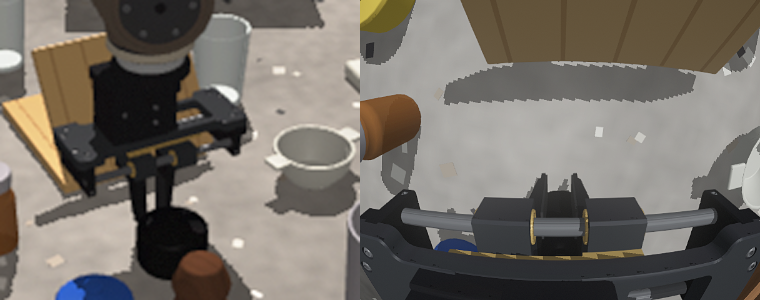

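Call:
apply_moves:
  offset:
    - [0.07,-0.27,0]
    - [0.14,-0.54,0]
    - [0.22,-0.85,0]
    - [0.3,-1.16,0]
    - [0.38,-1.47,0]
    - [0.46,-1.78,0]
    - [0.54,-2.09,0]
    - [0.62,-2.4,0]
    - [0.69,-2.67,0]
    - [0.73,-2.83,0]
    - [0.75,-2.9,0]
    - [0.75,-2.9,0]
    - [0.69,-2.67,0]
    - [0.59,-2.28,0]
    - [0.54,-2.1,1]
    - [0.54,-2.1,3]
    - [0.54,-2.1,5]
    - [0.54,-2.1,7]
    - [0.54,-2.1,9]
  yaw: [0,0,0,0,0,0,0,0,0,0,0,0,0,0,0,0,0,0,0]
  jaw: [0.6,0.6,0.6,0.6,0.6,0.6,0.6,0.6,0.6,0.6,0.6,0.6,0.6,0.6,0.6,0.6,0.6,0.6,0.6]

```text
t: 12.6
eef_pos: [532.2, -26.6, 211.0]
tcp_rot: [1.332, 1.567, 0.015]
ft_force: [0.3, 0.4, 0.3]
opening: 0.198
```

Run:
```python
from cell import env
from h import *
import pickle
st=env.state(); M=R.from_euler('xyz',st['tcp_rot']).as_matrix(); print(st['eef_pos'],np.degrees(np.arctan2(M[1,1],M[0,1])),st['t'])
s=env.read_camera('side')
im=s['frame'].copy()
from fit import p,w
cv2.polylines(im,[np.int32(proj(s,np.array([w(p,q) for q in [(-90,-150,0),(90,-150,0),(90,0,0),(-90,0,0)]])).round())],True,(255,0,0))
cv2.imwrite('pics/s8.png',cv2.resize(im[180:360,230:470,::-1],None,fx=3.3,fy=3.3))
```

```text
[532.15812828 -26.61961473 210.98419974] 14.52630703262546 12.6
```

View pics/s8.png

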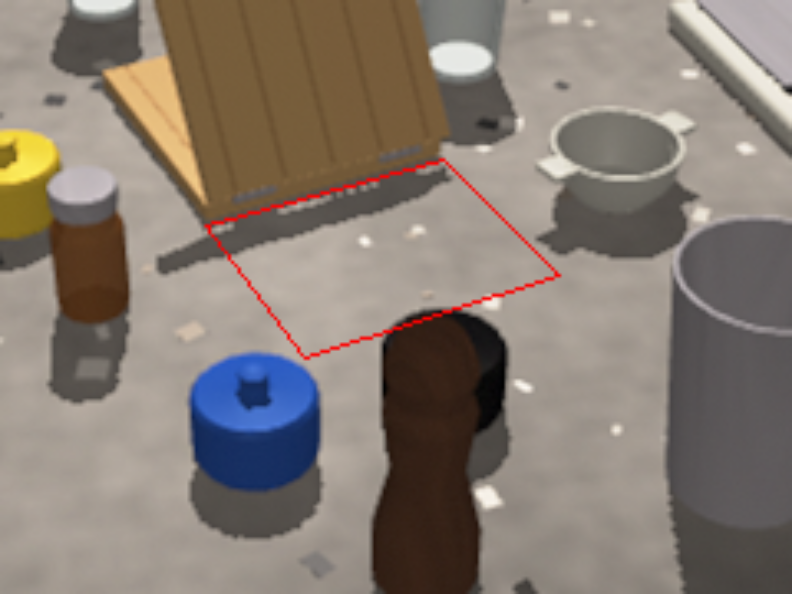

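Run:
```python
from cell import env
from h import *
from fit import p,w
s=env.read_camera('side');t=env.read_camera('top')
out=[]
for c,x0,y0 in((s,290,230),(t,290,180)):
    im=cv2.resize(c['frame'][y0:y0+120,x0:x0+160],None,fx=3,fy=3)
    a=np.linspace(0,6.28,60)
    C=w(p,(-38,-220,0)); print(C)
    for z in (0,40): cv2.polylines(im,[np.int32((proj(c,np.c_[C[0]+36*np.cos(a),C[1]+36*np.sin(a),0*a+z])-(x0,y0))*3)],True,(0,255,0))
    out.append(im)
cv2.imwrite('pics/o9.png',np.vstack([out[0],out[1]])[:600+120,:,::-1][:600] if 0 else cv2.resize(np.hstack(out)[:,:,::-1],(800,300)))
```

```text
[546.82579581 -87.06225109   0.        ]
[546.82579581 -87.06225109   0.        ]
```

View pics/o9.png

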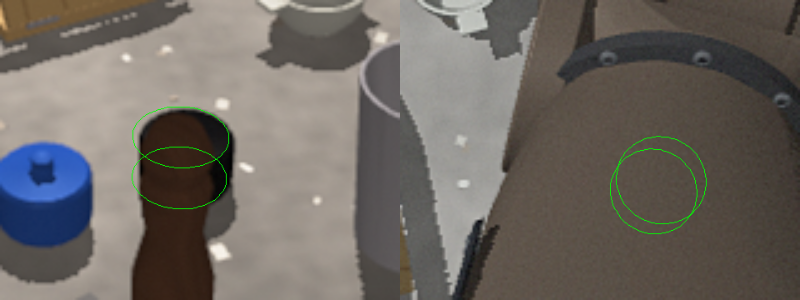

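Call:
apply_moves:
  offset:
    - [-0.2,1.5,0.5]
    - [-0.45,3.5,0.5]
    - [-0.7,5.5,0.5]
    - [-0.95,7.5,0.5]
    - [-1.2,9.5,0.5]
    - [-1.44,11.52,0]
    - [-1.44,11.52,-1]
    - [-1.44,11.52,-3]
    - [-1.44,11.52,-4]
    - [-1.44,11.52,-4.4]
    - [-1.44,11.52,-4.4]
    - [-1.44,11.52,-4.4]
  yaw: [0,0,0,0,0,0,0,0,0,0,0,0]
  jaw: [1,1,1,1,1,1,1,1,1,1,1,1]

```text
t: 14.25
eef_pos: [497.7, 261.4, 102.2]
tcp_rot: [1.289, 1.562, -0.028]
ft_force: [-0.0, 1.0, 0.8]
opening: 0.009
```

```bash
cat > look2.py <<'E'
import sys
from cell import env
from h import *
from fit import p
n=sys.argv[1]
st=env.state(); e=st['eef_pos']; d=e[:2]-p[:2]; c,q=np.cos(p[2]),np.sin(p[2])
print(e.round(1),'board',(c*d[0]+q*d[1]).round(1),(-q*d[0]+c*d[1]).round(1),st['ft_force'].round(1),st['t'])
s=env.read_camera('side')
print('tcp in crop',(proj(s,e)[0]-(220,100))*2)
a=cv2.resize(s['frame'][100:300,220:420,::-1],(400,400),interpolation=cv2.INTER_CUBIC)
b=cv2.resize(env.read_camera('wrist')['frame'][:,:,::-1],(400,300))
b=cv2.copyMakeBorder(b,0,100,0,0,cv2.BORDER_CONSTANT)
cv2.imwrite(f'pics/{n}.png',np.hstack([a,b]))
E
python3 look2.py l1
```

```text
[497.7 261.4 102.2] board 1.5 129.6 [-0.   1.   0.8] 14.25
tcp in crop [169.53209475 147.022911  ]
```

View pics/l1.png

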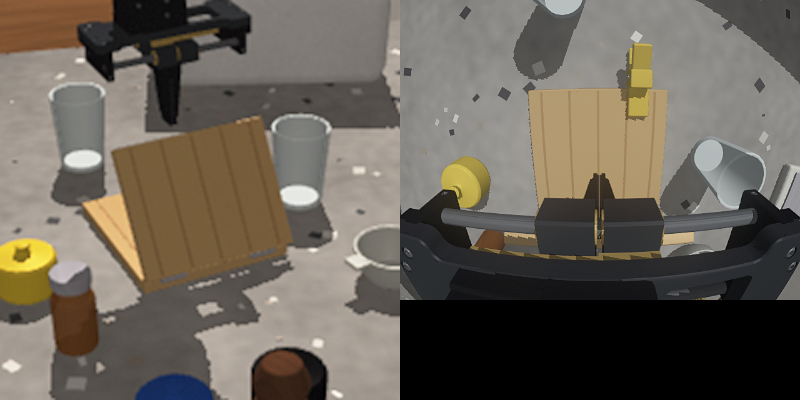

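Call:
apply_moves:
  offset:
    - [0.05,-0.2,-0.4]
    - [0.15,-0.58,-0.5]
    - [0.25,-0.97,-0.5]
    - [0.32,-1.24,-0.5]
    - [0.39,-1.51,-0.45]
    - [0.46,-1.78,-0.4]
    - [0.53,-2.05,-0.35]
    - [0.6,-2.32,-0.3]
    - [0.65,-2.52,-0.25]
    - [0.7,-2.71,-0.2]
    - [0.7,-2.71,-0.2]
  yaw: [0,0,0,0,0,0,0,0,0,0,0]
  jaw: [1,1,1,1,1,1,1,1,1,1,1]

```text
t: 15.72
eef_pos: [515.2, 193.0, 97.3]
tcp_rot: [1.255, 1.562, -0.062]
ft_force: [0.2, 0.1, 0.2]
opening: 0.002
```

```bash
python3 look2.py l2
```

```text
[515.2 193.   97.3] board 1.4 59.1 [0.2 0.1 0.2] 15.725
tcp in crop [195.20681665 176.97346526]
```

View pics/l2.png

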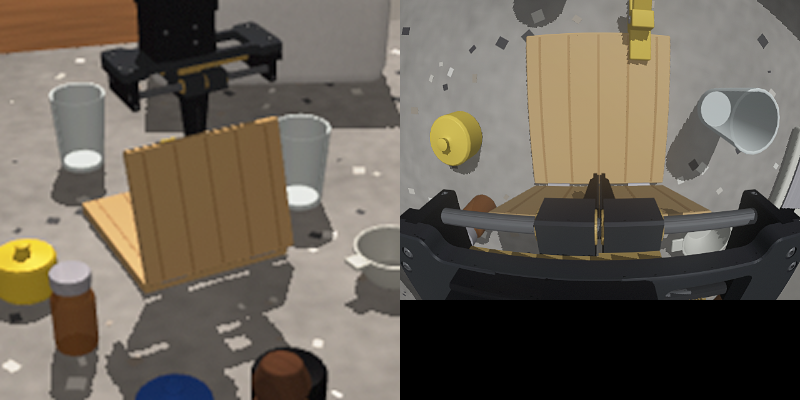

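Call:
apply_moves:
  offset:
    - [0.07,-0.26,0.05]
    - [0.14,-0.54,0.1]
    - [0.21,-0.81,0.15]
    - [0.28,-1.08,0.2]
    - [0.35,-1.35,0.25]
    - [0.42,-1.62,0.3]
    - [0.49,-1.9,0.3]
    - [0.49,-1.9,0.3]
  yaw: [0,0,0,0,0,0,0,0]
  jaw: [1,1,1,1,1,1,1,1]

```text
t: 16.82
eef_pos: [527.4, 145.0, 104.5]
tcp_rot: [1.19, 1.562, -0.128]
ft_force: [0.1, -0.0, -0.4]
opening: 0.005
```

```bash
python3 look2.py l3
```

```text
[527.4 145.  104.5] board 1.2 9.5 [ 0.1 -0.  -0.4] 16.825
tcp in crop [214.40775318 190.99816756]
```

View pics/l3.png

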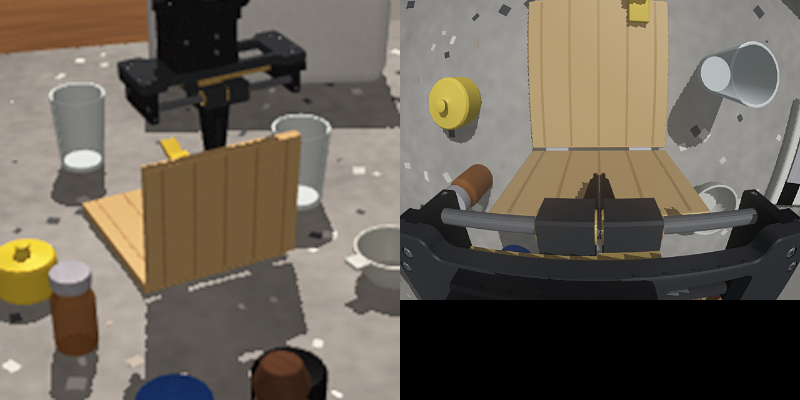

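```bash
cat > th.py <<'E'
from fit import *
def theta(near,far):
    pts=[((220+near[0]/2,100+near[1]/2),-90),((220+far[0]/2,100+far[1]/2),90)]
    best=[]
    for uv,x in pts:
        T_=np.linspace(.7,3.14,500); d=[np.linalg.norm(proj(s,w(p,P(x,150,14)(a)))[0]-uv) for a in T_]; best.append((T_[np.argmin(d)],min(d)))
    return best
E
python3 -c "
from th import *
print(theta((142,168),(300,133)), theta((125,153),(279,118)))"
```

```text
[(np.float64(1.5557114228456914), np.float64(0.6449933176434313)), (np.float64(1.5801603206412826), np.float64(0.37850350005281097))] [(np.float64(1.2623246492985971), np.float64(0.1793835075831785)), (np.float64(1.276993987975952), np.float64(0.3982351887163682))]
```

Run:
```python
import numpy as np
for T in np.arange(1.62,2.4,.05):
    dy=118.5*np.cos(T)-.4; dz=118.5*(np.sin(T)-1); print(f"[{-.2503*dy/25:.2f}, {.968*dy/25:.2f}, {dz/25:.2f}],",end=' ')
```

```text
[0.06, -0.24, -0.01], [0.12, -0.47, -0.02], [0.18, -0.70, -0.05], [0.24, -0.92, -0.09], [0.30, -1.15, -0.15], [0.35, -1.37, -0.21], [0.41, -1.59, -0.29], [0.47, -1.80, -0.37], [0.52, -2.01, -0.47], [0.57, -2.21, -0.58], [0.62, -2.41, -0.70], [0.67, -2.60, -0.83], [0.72, -2.79, -0.96], [0.77, -2.97, -1.11], [0.81, -3.14, -1.27], [0.85, -3.30, -1.43],
```

Call:
apply_moves:
  offset:
    - [0.06,-0.24,-0.01]
    - [0.12,-0.47,-0.02]
    - [0.18,-0.7,-0.05]
    - [0.24,-0.92,-0.09]
    - [0.3,-1.15,-0.15]
    - [0.35,-1.37,-0.21]
    - [0.41,-1.59,-0.29]
    - [0.47,-1.8,-0.37]
    - [0.52,-2.01,-0.47]
    - [0.57,-2.21,-0.58]
    - [0.62,-2.41,-0.7]
    - [0.67,-2.6,-0.83]
    - [0.72,-2.79,-0.96]
    - [0.77,-2.97,-1.11]
    - [0.81,-3.14,-1.27]
    - [0.85,-3.3,-1.43]
    - [0.85,-3.3,-1.43]
  yaw: [0,0,0,0,0,0,0,0,0,0,0,0,0,0,0,0,0]
  jaw: [1,1,1,1,1,1,1,1,1,1,1,1,1,1,1,1,1]

```text
t: 19.05
eef_pos: [548.7, 62.5, 68.5]
tcp_rot: [1.169, 1.562, -0.149]
ft_force: [1.6, -0.9, 0.1]
opening: 0.005
```

```bash
python3 look2.py l4
```

```text
[548.7  62.5  68.5] board 1.2 -75.7 [ 1.6 -0.9  0.1] 19.05
tcp in crop [250.69283554 257.67365743]
```

View pics/l4.png

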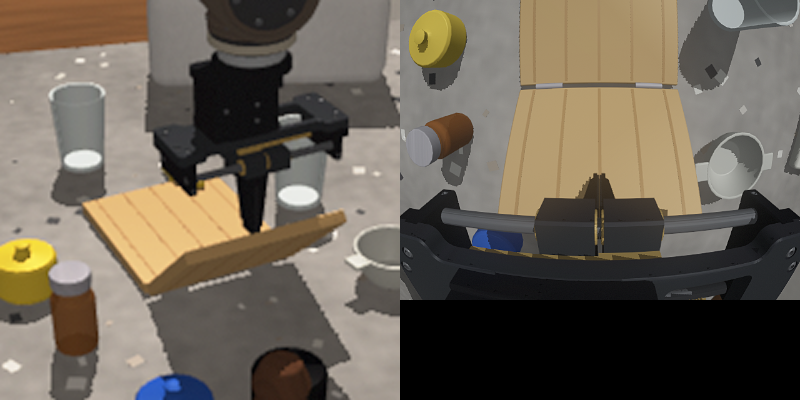

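Run:
```python
from h import *
im=cv2.imread('pics/l4.png')[180:300,130:370]; cv2.imwrite('pics/l4c.png',cv2.resize(im,None,fx=3,fy=3,interpolation=cv2.INTER_CUBIC))
from fit import *
for a in (2.1,2.2,2.3,2.4):
    print(a,[((proj(s,w(p,P(x,150,o)(a)))[0]-(220,100))*2-(130,180))*3 for x in(-90,90) for o in (0,14)])
```

```text
2.1 [array([112.89727183, 108.35452586]), array([128.91492542, 144.67696322]), array([594.58870938, -14.36069725]), array([611.92312792,  19.22181499])]
2.2 [array([129.61825268, 148.38571624]), array([144.91332022, 187.03525148]), array([612.45457797,  22.74368633]), array([628.56808325,  58.63486696])]
2.3 [array([145.46849438, 190.6777819 ]), array([159.81927558, 231.13483542]), array([628.91028631,  62.10772745]), array([643.56941966,  99.83383155])]
2.4 [array([160.21631132, 234.65947003]), array([173.41497356, 276.36360568]), array([643.71497794, 103.20949438]), array([656.70875249, 142.25742465])]
```

View pics/l4c.png

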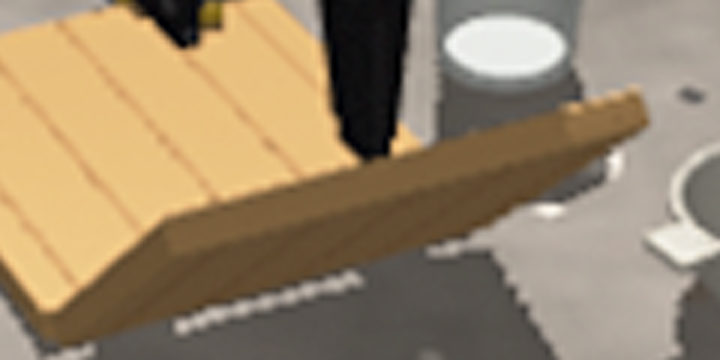

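Run:
```python
import numpy as np
for T in list(np.arange(2.42,3.0,.05))+[3.0,3.03,3.06]:
    dy=118.5*(np.cos(T)-np.cos(2.37)); dz=118.5*(np.sin(T)-np.sin(2.37)); print(f"[{-.2503*dy/25:.2f}, {.968*dy/25:.2f}, {dz/25:.2f}],",end=' ')
```

```text
[0.04, -0.16, -0.17], [0.08, -0.30, -0.36], [0.11, -0.44, -0.54], [0.15, -0.57, -0.74], [0.18, -0.69, -0.94], [0.21, -0.80, -1.15], [0.23, -0.90, -1.37], [0.26, -0.99, -1.58], [0.28, -1.06, -1.81], [0.29, -1.13, -2.03], [0.31, -1.19, -2.26], [0.32, -1.23, -2.50], [0.32, -1.25, -2.64], [0.33, -1.27, -2.78], [0.33, -1.28, -2.92],
```

Call:
apply_moves:
  offset:
    - [0.04,-0.16,-0.17]
    - [0.08,-0.3,-0.36]
    - [0.11,-0.44,-0.54]
    - [0.15,-0.57,-0.74]
    - [0.18,-0.69,-0.94]
    - [0.21,-0.8,-1.15]
    - [0.23,-0.9,-1.37]
    - [0.26,-0.99,-1.58]
    - [0.28,-1.06,-1.81]
    - [0.29,-1.13,-2.03]
    - [0.31,-1.19,-2.26]
    - [0.32,-1.23,-2.45]
    - [0.32,-1.25,-2.55]
    - [0.32,-1.25,-2.55]
  yaw: [0,0,0,0,0,0,0,0,0,0,0,0,0,0]
  jaw: [1,1,1,1,1,1,1,1,1,1,1,1,1,1]

```text
t: 20.9
eef_pos: [556.4, 31.6, 4.8]
tcp_rot: [1.178, 1.563, -0.139]
ft_force: [0.5, 0.1, 0.9]
opening: 0.005
```

```bash
python3 look2.py l5
```

```text
[556.4  31.6   4.8] board 0.9 -107.5 [0.5 0.1 0.9] 20.9
tcp in crop [263.99411058 323.56829024]
```

View pics/l5.png

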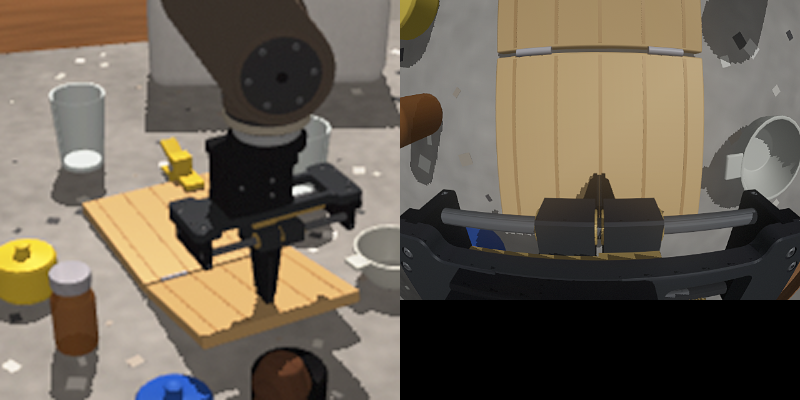

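Call:
apply_moves:
  offset:
    - [0,0,-0.1]
    - [0,0,-0.2]
    - [0,0,-0.3]
    - [0,0,-0.4]
    - [0,0,-0.5]
    - [0,0,-0.6]
    - [0,0,-0.6]
  yaw: [0,0,0,0,0,0,0]
  jaw: [1,1,1,1,1,1,1]

```text
t: 21.88
eef_pos: [556.2, 31.7, -10.3]
tcp_rot: [1.182, 1.563, -0.136]
ft_force: [-0.1, -0.5, 0.8]
opening: 0.006
```

Call:
apply_moves:
  offset:
    - [0,0,-0.05]
    - [0,0,-0.1]
    - [0,0,-0.15]
    - [0,0,-0.2]
    - [0,0,-0.2]
  yaw: [0,0,0,0,0]
  jaw: [1,1,1,1,1]

```text
t: 22.5
eef_pos: [556.1, 31.7, -15.4]
tcp_rot: [1.188, 1.563, -0.13]
ft_force: [-1.2, 0.1, 1.2]
opening: 0.003
```

```bash
python3 look2.py l6
```

```text
[556.1  31.7 -15.4] board 0.7 -107.3 [-1.2  0.1  1.2] 22.5
tcp in crop [263.40065489 338.82613423]
```

View pics/l6.png

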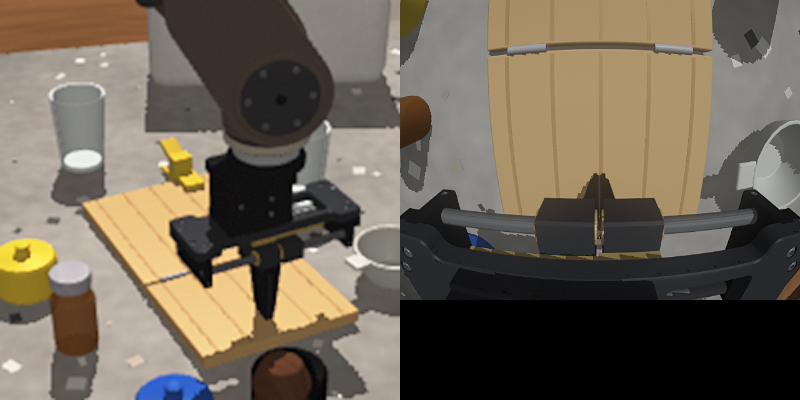

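Call:
apply_moves:
  offset:
    - [0,0,-0.04]
    - [0,0,-0.08]
    - [0,0,-0.12]
    - [0,0,-0.12]
  yaw: [0,0,0,0]
  jaw: [1,1,1,1]

```text
t: 23.1
eef_pos: [555.9, 31.8, -18.5]
tcp_rot: [1.196, 1.564, -0.121]
ft_force: [-0.7, -0.3, 0.1]
opening: 0.007
```

Call:
apply_moves:
  offset:
    - [0,0,-0.04]
    - [0,0,-0.08]
    - [0,0,-0.12]
    - [0,0,-0.12]
  yaw: [0,0,0,0]
  jaw: [1,1,1,1]

```text
t: 23.6
eef_pos: [556.1, 31.8, -19.2]
tcp_rot: [1.198, 1.562, -0.12]
ft_force: [-8.5, -1.8, 32.9]
opening: 0.003
```

```bash
cat > flat.py <<'E'
import sys
from cell import env
from fit import *
c=env.read_camera('side'); x0,y0=220,170
im=cv2.resize(c['frame'][y0:y0+130,x0:x0+190],None,fx=4,fy=4,interpolation=cv2.INTER_CUBIC)
for a,col in((3.1416,(255,0,0)),(3.04,(0,0,255))):
    q=np.array([w(p,P(x,r,o)(a)) for x,r,o in ((-90,0,0),(-90,150,0),(-90,150,14),(90,150,14),(90,150,0),(-90,150,0))])
    cv2.polylines(im,[np.int32((proj(c,q)-(x0,y0))*4+1.5)],False,col)
cv2.imwrite(f'pics/{sys.argv[1]}.png',im[:,:,::-1])
E
python3 flat.py f1
```

```text
(no output)
```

View pics/f1.png

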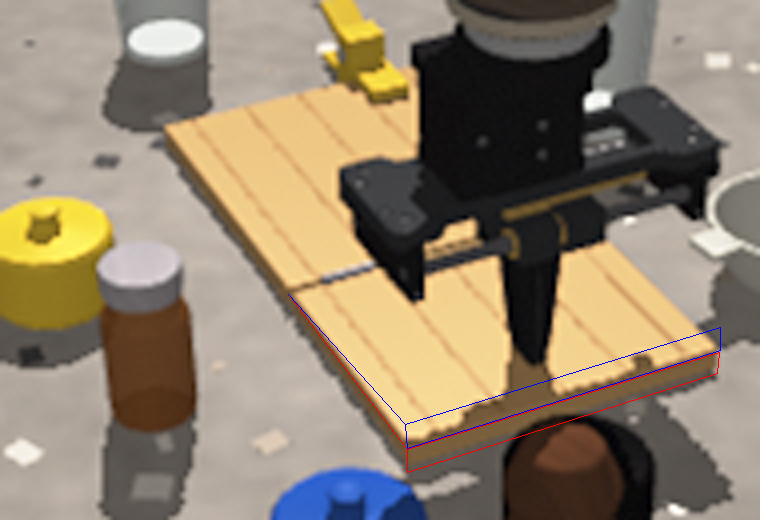

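Call:
apply_moves:
  offset:
    - [0,0,0.1]
    - [0,0,0.4]
    - [0,0,1.5]
    - [0,0,3.5]
    - [0,0,5.5]
    - [0,0,7.5]
    - [-0.5,2,8.5]
    - [-1.5,4,8.5]
    - [-3,6,8.5]
    - [-4.5,8,8.5]
    - [-6,10,8.5]
    - [-7.5,12,8.5]
    - [-9,14,8.5]
    - [-10.5,16,8.5]
    - [-11.5,18,8.5]
    - [-12,20,8.5]
    - [-12,20,8.5]
    - [-12,20,8.5]
  yaw: [0,0,0,0,0,0,0,1,2,3,4,5,6,7,8,9,9,9]
  jaw: [1,1,1,1,1,1,1,1,1,1,1,1,1,1,1,1,1,1]

```text
t: 25.9
eef_pos: [255.8, 531.2, 192.9]
tcp_rot: [1.153, 1.563, 0.778]
ft_force: [0.3, 0.4, -0.6]
opening: 0.004
```

```bash
python3 flat.py f2
python3 - <<'E'
from cell import env
from fit import *
c=env.read_camera('top'); im=c['frame'].copy(); c['frame']=c['frame'].copy()
pickle.dump(c,open('c2.pkl','wb'))
L=np.array([w(p,q) for q in [(-90,-150,14),(90,-150,14),(90,0,14),(-90,0,14)]])
x0,y0=130,140
im=cv2.resize(im[y0:y0+200,x0:x0+360],None,fx=2.2,fy=2.2,interpolation=cv2.INTER_CUBIC)
cv2.polylines(im,[np.int32((proj(c,L)-(x0,y0))*2.2)],True,(255,0,0))
cv2.imwrite('pics/t9.png',im[:,:,::-1])
d=cv2.absdiff(t['frame'],c['frame'])[y0:y0+200,x0:x0+360]; cv2.imwrite('pics/df.png',cv2.resize(d,None,fx=2.2,fy=2.2)[:,:,::-1])
E
```

```text
(no output)
```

View pics/t9.png

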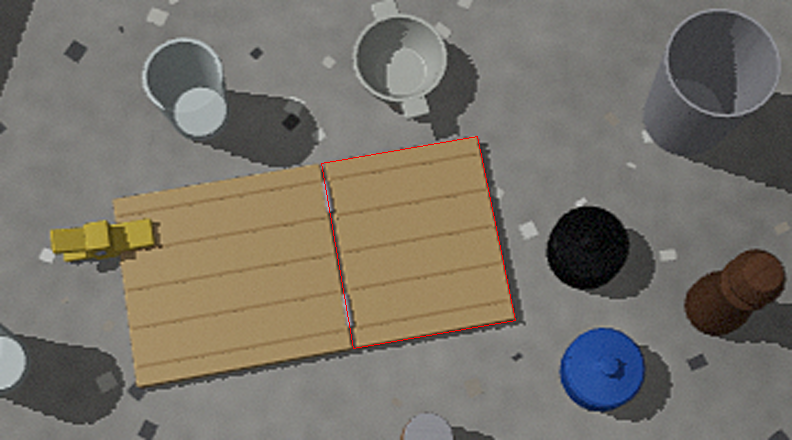

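View pics/f2.png

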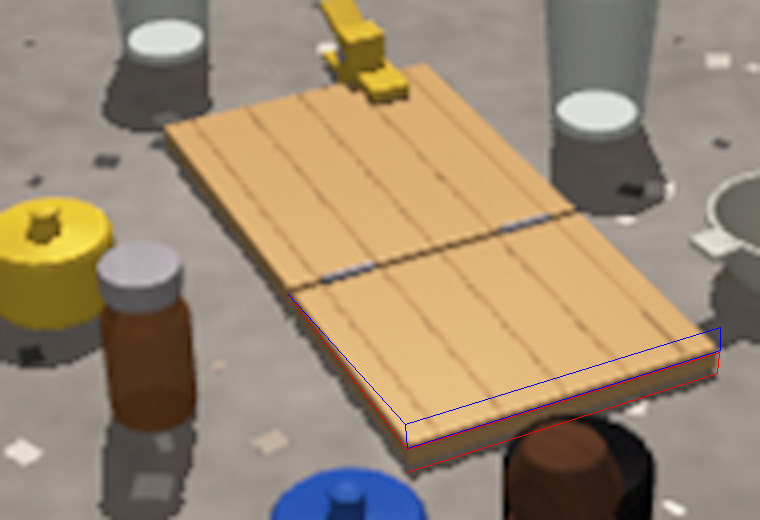

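View pics/df.png

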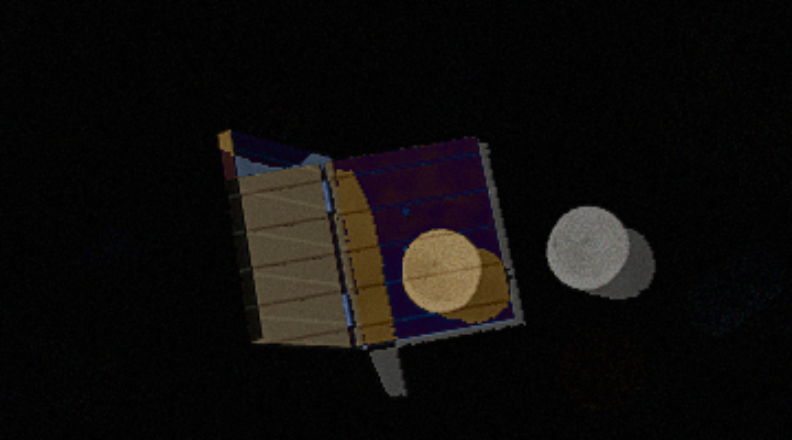

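Leaf lies flat on the predicted outline, the cellar stands upright and clear, and the difference image shows nothing else in that view has moved. The robot touches nothing.

```bash
python3 -c "
from cell import env
print(env.state()['qvel'].round(3),env.job_done())"
```

```text
the job is handed in; nothing more can be done
[-0.006 -0.003 -0.002 -0.    -0.004  0.002] None
```

The cutting board is open and I handed the job in at about 26 s. I pushed the black salt cellar about 127 mm along the counter. It stayed upright and stands about 30 mm beyond the leaf's outer edge. Then I pushed the leaf over its hinge with the shut fingertips and pressed it flat.

**Last checks:**
- The leaf matches the outline predicted for fully open in both the side and top views.
- In the top view's crop around the board, a before/after comparison shows only the leaf, the cellar and their shadows changed. I ran no such comparison outside that crop.
- The arm was clear of everything and standing still.

**What disagreed or went wrong:**
- **Fingertip height:** the real fingertips sit roughly 28–30 mm higher than the reported tool position. Because of this, my first push at the cellar passed over its lid without moving it. I repeated the push lower.
- **Final press:** the last reading while pressing was about 33 N, higher than "gently" suggests. The leaf was moving slowly, about 1 mm per step, and was already against its stop.

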